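# Lock a mixer drive's spindle and hold its snap ring spread at the groove

## Task

The bench mixer's drive is being put back together. First take the flat lock plate out of its holder and slide it down into the slot of the drive until it is fully home, so that the spindle is locked. Then take the snap-ring pliers by their handles, squeeze them to spread the ring that sits on their pins, lower the spread ring over the spindle to its groove, and finish while still holding it there: handles squeezed, pliers level, ring centred in the groove's height and round the spindle without leaning or resting on it, the other things on the bench left alone.

Things in the scene. Friction and masses are not known exactly. Their poses are not given: they have to be found in the camera images.
- drive: grey drive unit of a bench mixer, a block 130 (x) x 240 (y) x 45 mm high with an orange strip and two knobs on its front (-x) face; fixed to the bench. Origin at the centre of its underside, z up. Its top carries, at (0, -50 mm), an upright steel spindle and, at (0, +50 mm), a slot
- groove (a point): on the spindle's axis at mid-height of its groove, 65 mm above the drive's top face (110 mm above the bench). Spindle 20 mm in diameter, its coned tip 26 mm above this point; groove 15 mm in diameter, 7 mm wide. A flange 48 mm in diameter, 6 mm high is round the spindle's foot. Axes as the drive's
- slot_floor (a point): centre of the floor of the slot in the drive's top; the slot is 30 mm deep and open at the top, 12.5 mm along the drive's x and 52.5 mm along its y, with a 2 mm chamfer at the mouth. Axes as the drive's
- holder: white plastic block 80 x 90 x 30 mm, fixed to the bench, with one slot 22 mm deep (14 mm along its x, 54 mm along its y) in which the lock plate stands loosely. Origin at the centre of its underside
- plate: lock plate: loose flat aluminium slab 10 mm thick (its x), 50 mm wide (its y), 64 mm tall (its z), 80 g, with a round dark mark on both flat faces; stands upright in the holder with 42 mm showing. Origin at the centre of its lower edge; once fully home in the drive's slot, 34 mm shows above the drive's top
- plate_top (a point): centre of the lock plate's upper edge
- rest: tool rest, a grey block 26 mm wide (y) and 45 mm tall, on a dark foot of the same width, fixed to the bench; the pliers lie loosely on it. Origin at the centre of its underside, beneath the pliers' pivot
- pliers: snap-ring pliers with the ring, 0.2 kg, lying level on the rest. Origin on the pivot, at the underside; x points from handles to ring, z up. Two black handles at either side of the x axis, x -77 to -17 mm, z 0 to 12 mm; squeezing them together spreads jaws and ring. A spring holds them apart; keep gripping, with 20 N or more, to hold the ring spread
- handles (a point): where to grip, closing along the pliers' y: midway between the handles at mid-thickness, 45 mm behind the pivot. There they measure 56 mm over their outsides when free and 38 mm (sides then parallel to x) squeezed against the stop; each handle needs about 3 N to start and 10 N to reach the stop. Axes as the pliers'
- ring (a point): centre of the ring when spread, mid-thickness; 99 mm ahead of and 11.5 mm below handles. The dark steel ring, 3 mm thick, hangs on the jaws' two pins below the pliers; its eye reaches 26 mm ahead of this point. Opening about 17 mm relaxed, 24 mm spread: it passes the spindle only when spread. Axes as the pliers'
- handle_left (a joint): squeeze of the pliers' handles (each handle's angle): 0 = free, ring relaxed, 0.20 rad = fully squeezed, ring fully spread
- jar: small glass jar with white cap, 42 mm in diameter, 65 mm tall; leave alone
- screwdriver: screwdriver lying on the bench, 150 mm; leave alone
- washer: loose steel washer lying flat, 34 mm in diameter, 5 mm thick; leave alone
Mind the look-alikes: they are no part of the job. There is more than one size of the plate; the job needs the smaller.

How it is judged:
By the outcome, as a careful person would: the job done as asked, in the order asked, and still so for the second after the job is handed in, while the arm keeps its last pose, push and grip.
It also fails if it takes over 56 s, if anything falls off the work surface, if the arm or the gripper's body presses on something with over 40 N, if the wrist force passes 120 N, or if a joint passes its speed limit or range.

## Robot

A 6-joint arm with a two-finger parallel gripper is mounted at the origin on the work surface. World frame = base frame: x ahead of the robot, y to its left, z up, the work surface at z = 0. Lengths are in m, angles in rad, forces in N, time in s.
With the tool pointing down it reaches from about 0.275 to 0.825 m from the base axis. Payload 4.9 kg.
Tool frame: the origin (TCP) lies midway between the tips of the shut fingers; the grasp point (between the pads) lies 19 mm behind it (bot.grip_depth is the distance from the TCP to the grasp point, in m); z points along the fingers, y is the line along which they close (so a half turn about z gives the same grasp; the last joint's range is limited). The gripper opens to 85 mm and grips with 20 to 120 N. Pads are 22 mm wide; open, the fingers measure 114 mm over their backs; the gripper's body (76 mm by 85 mm) begins 54 mm behind the grasp point. The pads swing forward as they close: fully open they stand 13 mm farther back than shut.
Start: joints at [1.211, 0.326, -0.193, 1.052, 0, 1.437], TCP at [0.123, 0.536, 0.231] pointing down, gripper open.
Joint ranges: [-2.65, 2.65], [-0.97, 1.79], [-1.3, 1.35], [-1.93, 2.1], [-1.47, 1.37], [-3.14, 3.14]. Speed limits (rad/s): [2.57, 2.57, 3.14, 3.14, 3.14, 3.14].

## Interface

Orientations are given as a unit quaternion [w, x, y, z].
In Python, from cell import bot gives the robot as it stands. Calls block until the motion is done:
- bot.move_pose(position, orientation): joint-space move of the TCP to a pose.
- bot.move_linear(position, speed=0.15, rotation=None, until_force=None): straight line of the TCP; rotation=None keeps the orientation; speed is the mean speed in m/s. With until_force (N) it stops when the force on the tool has changed by that much, and returns True; else False.
- bot.goto_joints(angles): joint-space move.
- bot.set_gripper(opening, grasp_force=None): opening from 0.0 (shut) to 1.0 (fully open); grasp_force is the grip in N (None keeps the last); returns when the fingers have stopped.
- bot.wait(seconds).
- bot.solve_ik(position, orientation): joint angles nearest the present ones, or None.
- bot.camera(name): name is "scene" or "top" or "wrist"; returns the picture (420x560x3 uint8, red, green, blue); there is no depth.
- bot.calibration(name): a dict with "mtx" (3x3 intrinsics, pixels), "extrinsics" (4x4, takes a point from world to camera coordinates); the wrist camera has in their place "hand_eye" (4x4, takes a point from camera to tool coordinates, whose origin is the TCP and whose axes are the flange's). Camera axes: x right, y down, z forward; pixel columns grow to the right and rows downward; lengths in m; the calibration is good to about 2 mm. A picture is of the moment at which its call begins: read the wrist's pose just before it. calibration takes no time and is no camera call.
A pose or a line that the arm cannot do raises bot.PlanningError and nothing moves.
- bot.close_job(): hands the job in; it is judged then, once.
Trained networks look in the newest picture that a camera, given by its name, has taken for a name from the list of things; names that differ only in an ending like _2 or _b are one class to them, and where a whole thing is asked for, a point or a joint stands for the part that bears it (a point fixed in the world has none). Each returns a list of dicts, best first, with "confidence" (0 to 1); they miss things now and then, are a little off and sometimes report something else, mostly with a low value. They report only what shows in the picture. A call takes as long as a camera call. They do not tell look-alikes from the thing itself.
- bot.search_frame(camera, thing): "bbox" ([left, top, width, height] in pixels, round what is visible of it).
Readings, each from a call of its own:
- bot.read_clock(): time.
- bot.read_joint_positions(): joint angles.
- bot.read_joint_vel(): joint speeds.
- bot.read_joint_efforts(): joint torques, N m.
- bot.read_position(): TCP position.
- bot.read_tool_rot(): TCP orientation.
- bot.read_ft_force(): force on the tool from outside, world axes, zero at the start.
- bot.read_moment(): the same for the moment, N m.
- bot.read_gripper_width(): opening from 0.0 (shut) to 1.0 (fully open).
- bot.read_finger_force(): force on a finger pad.
Only numpy, scipy, OpenCV 4.12 (cv2) and the standard library are available. Lean on these libraries where they do the work, as an engineer would, in place of code of your own. Each camera call takes 0.05 s, during which the arm holds its last target. There are 200 camera calls.

## Working session

There is one attempt and no reset: what is moved stays moved. The work goes in short steps, each a Python script; the robot and the scene stay as the last script left them, time stands still between calls to the robot, and variables do not carry over. Pictures are saved under pics/ and viewed, at most 10 in all, crops included, and the job is handed in when it is done.

```bash
mkdir -p pics; ls; python3 - <<'E'
from cell import bot
import cv2,numpy as np
ims=[]
for c in ("scene","top"):
    im=bot.camera(c); cv2.imwrite(f"pics/{c}0.png",im[:,:,::-1])
    k=bot.calibration(c); print(c,k["mtx"].round(1).tolist(),k["extrinsics"].round(4).tolist())
    for t in ("drive","holder","plate","rest","pliers","ring","jar","screwdriver","washer"):
        print(t,[([round(v) for v in d["bbox"]],round(d["confidence"],2)) for d in bot.search_frame(c,t)])
print(bot.calibration("wrist"),bot.read_clock(),bot.read_tool_rot(),bot.grip_depth)
E
```

```text
pics
scene [[432.0, 0.0, 288.8], [0.0, 432.0, 211.9], [0.0, 0.0, 1.0]] [[-0.8032, 0.5953, 0.0208, 0.4074], [0.3, 0.4343, -0.8494, -0.0554], [-0.5147, -0.676, -0.5274, 1.2662], [0.0, 0.0, 0.0, 1.0]]
drive [([197, 201, 115, 96], 0.68)]
holder []
plate [([397, 254, 47, 46], 0.74), ([376, 289, 24, 32], 0.72)]
rest [([217, 193, 35, 17], 0.54)]
pliers [([204, 178, 56, 22], 0.68)]
ring [([204, 177, 55, 19], 0.65), ([218, 183, 42, 14], 0.49)]
jar [([358, 233, 21, 34], 0.75)]
screwdriver [([303, 206, 33, 40], 0.65)]
washer [([289, 210, 14, 7], 0.56)]
top [[507.4, 0.0, 280.0], [0.0, 507.4, 206.4], [0.0, 0.0, 1.0]] [[-0.0204, -0.9995, 0.0221, 0.0002], [-0.9824, 0.0159, -0.1859, 0.4943], [0.1854, -0.0255, -0.9823, 0.9711], [0.0, 0.0, 0.0, 1.0]]
drive [([225, 125, 130, 84], 0.93)]
holder [([388, 178, 19, 57], 0.71), ([116, 190, 46, 48], 0.59)]
plate [([117, 202, 33, 12], 0.67), ([124, 251, 38, 33], 0.59)]
rest [([398, 190, 16, 40], 0.64)]
pliers [([390, 167, 35, 68], 0.84)]
ring [([392, 161, 33, 74], 0.73)]
jar [([206, 252, 20, 20], 0.9)]
screwdriver [([252, 246, 67, 20], 0.87)]
washer [([328, 248, 15, 20], 0.41)]
{'mtx': array([[296.95990279,   0.        , 285.21378171],
       [  0.        , 296.95990279, 209.90262937],
       [  0.        ,   0.        ,   1.        ]]), 'hand_eye': array([[-9.54900488e-05, -9.56038567e-01, -2.93240941e-01,
         7.55075013e-02],
       [ 9.99999971e-01, -2.64954721e-05, -2.39254971e-04,
        -4.04729263e-04],
       [ 2.20967422e-04, -2.93240955e-01,  9.56038542e-01,
        -1.43462538e-01],
       [ 0.00000000e+00,  0.00000000e+00,  0.00000000e+00,
         1.00000000e+00]])} 1.0 [-8.29641330e-06  1.12661219e-01  9.93633458e-01 -4.43431796e-06] 0.0187
```

```bash
python3 - <<'E'
import cv2,numpy as np
t=cv2.imread("pics/top0.png")
cv2.imwrite("pics/top0c.png",cv2.resize(t[110:300,90:440],None,fx=2.28,fy=2.28,interpolation=cv2.INTER_CUBIC)[:600,:800])
t=cv2.imread("pics/scene0.png")
cv2.imwrite("pics/scene0c.png",cv2.resize(t[150:340,190:450],None,fx=3,fy=3,interpolation=cv2.INTER_CUBIC))
E
```

```text
(no output)
```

View pics/top0c.png

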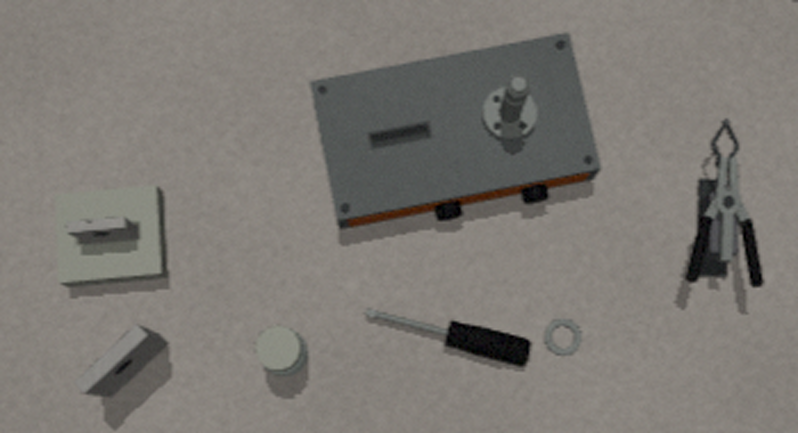

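View pics/scene0c.png

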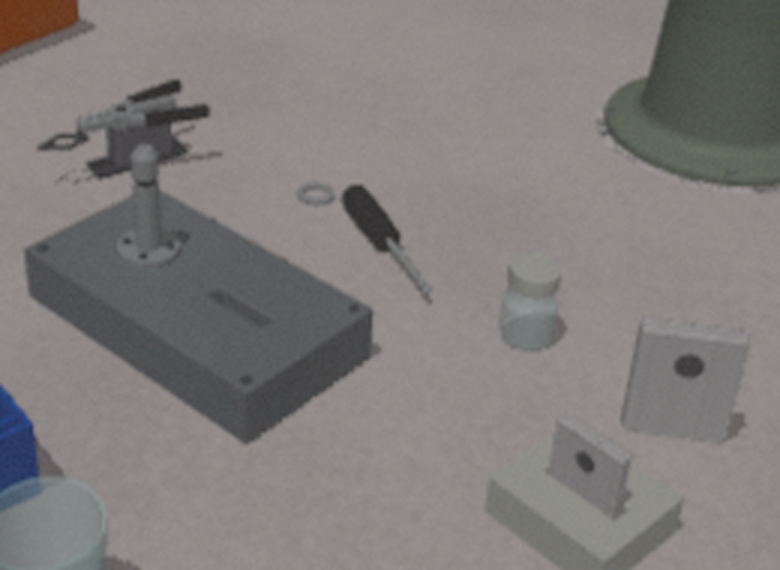

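Top crop: small plate stands in the holder at crop (98,226), with the larger look-alike standing free at (125,360). Slot at (400,135), spindle tip at (518,86), pliers pivot at (728,201) with the ring end up (+x).

```bash
cat > h.py <<'E'
from cell import bot
import cv2,numpy as np
from scipy.spatial.transform import Rotation as Rn
def q(yaw):  # tool down, tool x at yaw
    c,s=np.cos(yaw),np.sin(yaw)
    x=Rn.from_matrix([[c,s,0],[s,-c,0],[0,0,-1]]).as_quat(); return [x[3],x[0],x[1],x[2]]
def tool():
    T=np.eye(4); w=bot.read_tool_rot(); T[:3,:3]=Rn.from_quat([w[1],w[2],w[3],w[0]]).as_matrix(); T[:3,3]=bot.read_position(); return T
def cam(name,T=None):  # K, world->cam
    k=bot.calibration(name)
    return k["mtx"],(k["extrinsics"] if name!="wrist" else np.linalg.inv(T@k["hand_eye"]))
def ray(c,px):
    K,E=c; d=E[:3,:3].T@np.linalg.solve(K,[px[0],px[1],1]); return -E[:3,:3].T@E[:3,3],d
def onz(c,px,z):
    o,d=ray(c,px); return o+d*(z-o[2])/d[2]
def proj(c,P):
    K,E=c; p=K@(E[:3,:3]@np.asarray(P)+E[:3,3]); return p[:2]/p[2]
def tri(obs):  # [(cam,px)] -> point, residual
    A=0;b=0;R=[]
    for c,p in obs:
        o,d=ray(c,p); d=d/np.linalg.norm(d); M=np.eye(3)-np.outer(d,d); A=A+M; b=b+M@o; R.append((o,M))
    X=np.linalg.solve(A,b); return X,[np.linalg.norm(M@(X-o)) for o,M in R]
def shot(name):
    T=tool(); im=bot.camera("wrist"); cv2.imwrite(f"pics/{name}.png",im[:,:,::-1]); np.save(f"pics/{name}.npy",T); return cam("wrist",T)
E
python3 - <<'E'
from h import *
c=cam("top"); s=cam("scene")
T=lambda x,y:(90+x/2.28,110+y/2.28); S=lambda x,y:(190+x/3,150+y/3)
for n,p,z in [("plateL",(68,229),.072),("plateR",(128,221),.072),("spindle",(518,84),.136),("slot",(400,133),.045),("dA",(312,82),.045),("dB",(569,34),.045),("dC",(598,172),.045),("dD",(340,222),.045),("pivot",(728,201),.06),("ringEnd",(726,122),.055),("hL",(693,278),.055),("hR",(757,284),.055)]:
    print(n,onz(c,T(*p),z).round(3))
for n,a,b in [("spindle",(518,84),(145,152)),("plate",(98,225),(594,440)),("pivot",(728,201),(128,118))]:
    X,r=tri([(c,T(*a)),(s,S(*b))]);print(n,X.round(3),np.round(r,4))
print(bot.read_clock())
for yaw in np.arange(-3,3.2,.5):
  o=[]
  for p in ([.46,.27,.3],[.55,.05,.3],[.45,-.25,.2],[.42,-.1,.2]):
    try: a=bot.solve_ik(p,q(yaw)); o.append(None if a is None else round(a[5],2))
    except bot.PlanningError: o.append(None)
  print(yaw,o)
E
```

```text
plateL [0.486 0.302 0.072]
plateR [0.492 0.252 0.072]
spindle [ 0.589 -0.078  0.136]
slot [0.574 0.019 0.045]
dA [0.622 0.097 0.045]
dB [ 0.665 -0.136  0.045]
dC [ 0.535 -0.157  0.045]
dD [0.494 0.073 0.045]
pivot [ 0.504 -0.267  0.06 ]
ringEnd [ 0.577 -0.271  0.055]
hL [ 0.437 -0.233  0.055]
hR [ 0.431 -0.289  0.055]
spindle [ 0.59  -0.079  0.132] [0.0004 0.0004]
plate [0.49  0.278 0.068] [0.0004 0.0004]
pivot [ 0.503 -0.267  0.049] [0.004 0.004]
1.0
-3.0 [np.float64(0.25), np.float64(-0.18), np.float64(-0.79), np.float64(-0.55)]
-2.5 [np.float64(-0.25), np.float64(-0.68), np.float64(-1.29), np.float64(-1.05)]
-2.0 [np.float64(-0.75), np.float64(-1.18), np.float64(-1.79), np.float64(-1.55)]
-1.5 [np.float64(-1.25), np.float64(-1.68), np.float64(-2.29), np.float64(-2.05)]
-1.0 [np.float64(-1.75), np.float64(-2.18), np.float64(-2.79), np.float64(-2.55)]
-0.5 [np.float64(-2.25), np.float64(-2.68), np.float64(2.99), np.float64(-3.05)]
0.0 [np.float64(-2.75), np.float64(3.1), np.float64(2.49), np.float64(2.74)]
0.5 [np.float64(3.03), np.float64(2.6), np.float64(1.99), np.float64(2.24)]
1.0 [np.float64(2.53), np.float64(2.1), np.float64(1.49), np.float64(1.74)]
1.5 [np.float64(2.03), np.float64(1.6), np.float64(0.99), np.float64(1.24)]
2.0 [np.float64(1.53), np.float64(1.1), np.float64(0.49), np.float64(0.74)]
2.5 [np.float64(1.03), np.float64(0.6), np.float64(-0.01), np.float64(0.24)]
3.0 [np.float64(0.53), np.float64(0.1), np.float64(-0.51), np.float64(-0.26)]
```

```bash
python3 - <<'E'
from h import *
def S(im,n):pass
bot.move_linear([0.46,0.278,0.19],speed=.35,rotation=q(1.69)); shot("p1")
bot.move_linear([0.52,0.278,0.19],speed=.3); shot("p2")
bot.move_linear([0.545,-0.02,0.19],speed=.35,rotation=q(1.75)); shot("d1")
bot.move_linear([0.615,-0.02,0.19],speed=.3); shot("d2")
print(bot.read_clock())
I=[cv2.imread(f"pics/{n}.png") for n in("p1","p2","d1","d2")]
# crops, 2x
for n in("p1","p2"):
    c=cam("wrist",np.load(f"pics/{n}.npy")); print(n,proj(c,[.49,.278,.07]).round())
for n in("d1","d2"):
    c=cam("wrist",np.load(f"pics/{n}.npy")); print(n,proj(c,[.574,.019,.045]).round(),proj(c,[.589,-.078,.136]).round())
cv2.imwrite("pics/mp.png",np.hstack([cv2.resize(i[100:350,180:380],None,fx=2,fy=2,interpolation=3) for i in I[:2]]))
cv2.imwrite("pics/md.png",np.hstack([cv2.resize(i[20:420,145:425],(400,571),interpolation=3) for i in I[2:]]))
E
```

```text
4.3167
p1 [319. 208.]
p2 [254. 201.]
d1 [323. 165.] [329. 309.]
d2 [251. 152.] [238. 296.]
```

View pics/mp.png

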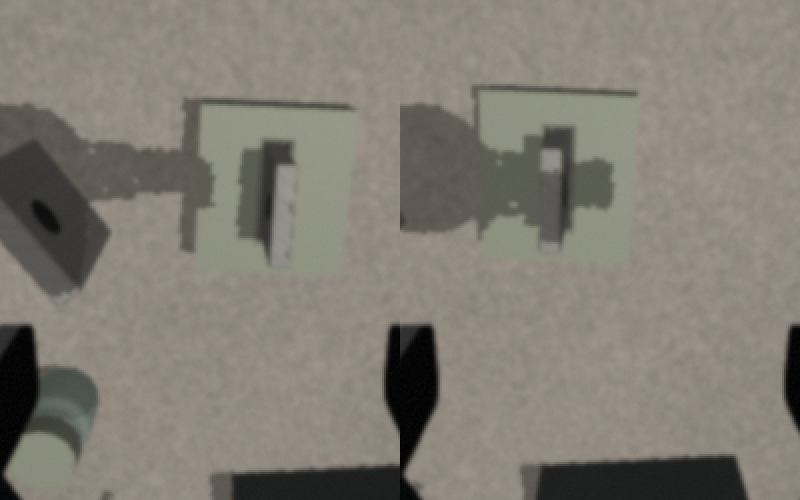

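View pics/md.png

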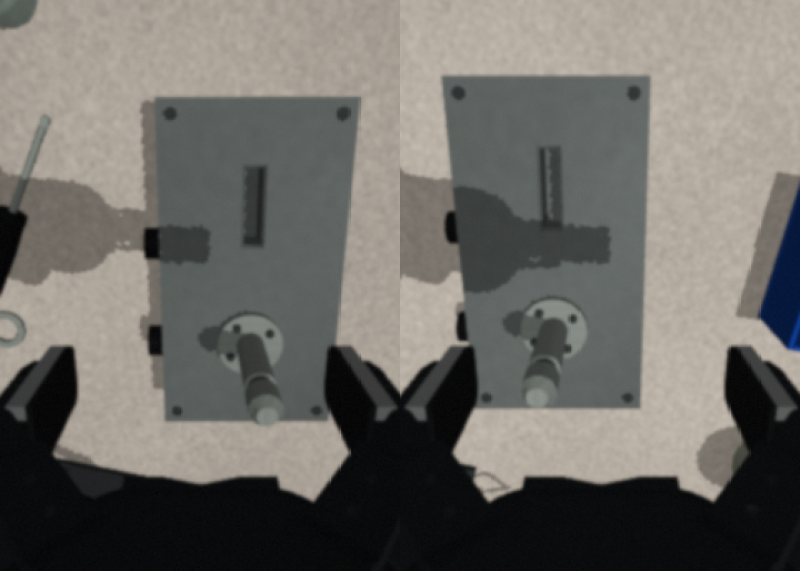

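Small plate's upper edge runs from (323,182) to (320,233) in p1 and (255,175) to (255,226) in p2. Slot mouth, flange, spindle tip and the four screws are clear in both drive views. I'll fit both poses.

```bash
cat > fit.py <<'E'
from h import *
from scipy.optimize import least_squares
C={n:cam("wrist",np.load(f"pics/{n}.npy")) for n in("p1","p2","d1","d2")}
F=lambda n,x,y:(145+(x-(400 if n=="d2" else 0))*.7,20+y*400/571)
for n,a,b in[("up",(323,182),(255.5,174.5)),("lo",(320.25,233),(255,226))]:
    X,r=tri([(C["p1"],a),(C["p2"],b)]); print(n,X.round(4),np.round(r,4), onz(C["p1"],a,.072)[:2].round(4),onz(C["p2"],b,.072)[:2].round(4))
M={"slot":(0,.05,.045),"fl":(0,-.05,.051),"tip":(0,-.05,.136)}
O={"d1":{"slot":(254.5,205.5),"fl":(251,341),"tip":(267,415),"s++":(343,114),"s-+":(170,114),"s+-":(317,411),"s--":(177,411)},
"d2":{"slot":(551,188),"fl":(553,329),"tip":(538,397),"s++":(634,93),"s-+":(458,93),"s+-":(628,398),"s--":(487,398)}}
def res(p,pr=False):
    c,s=np.cos(p[2]),np.sin(p[2]); r=[]
    for v in O:
        for k,px in O[v].items():
            m=M.get(k) or ((1 if k[1]=="+" else -1)*p[3],(1 if k[2]=="+" else -1)*p[4],.045)
            P=[p[0]+c*m[0]-s*m[1],p[1]+s*m[0]+c*m[1],m[2]+p[5]]
            e=proj(C[v],P)-F(v,*px); r+=list(e)
            if pr: print(v,k,e.round(1))
    return np.array(r)
f=least_squares(res,[.58,-.03,.18,.055,.11,0],loss="soft_l1"); p=f.x; print(p.round(4)); res(p,True)
R=np.array([[np.cos(p[2]),-np.sin(p[2])],[np.sin(p[2]),np.cos(p[2])]])
print("slot",p[:2]+R@[0,.05],"spindle",p[:2]+R@[0,-.05])
for k in("slot","fl","tip"):
    X,r=tri([(C[v],F(v,*O[v][k])) for v in O]); print(k,X.round(4),np.round(r,4))
E
python3 fit.py
```

```text
up [0.4895 0.3025 0.0696] [0.0001 0.0001] [0.4891 0.303 ] [0.4897 0.3029]
lo [0.4938 0.2553 0.0745] [0. 0.] [0.4942 0.2544] [0.4936 0.2544]
[ 5.827e-01 -3.070e-02  1.841e-01  5.530e-02  1.104e-01 -5.000e-04]
d1 slot [-0.7  1.5]
d1 fl [-0.7  2.4]
d1 tip [0.3 0.5]
d1 s++ [ 0.1 -0.8]
d1 s-+ [ 0.  -0.3]
d1 s+- [-0.2 -0.9]
d1 s-- [-0.  -0.5]
d2 slot [-0.6  1.1]
d2 fl [0.9 0.5]
d2 tip [-0.3  0.1]
d2 s++ [ 0.3 -0.4]
d2 s-+ [ 0.6 -0.2]
d2 s+- [ 0.3 -0.7]
d2 s-- [-0.1 -0.6]
slot [0.57351201 0.018498  ] spindle [ 0.59181649 -0.07981246]
slot [0.5739 0.0198 0.0444] [0.0002 0.0002]
fl [ 0.591  -0.0758  0.0555] [0.0011 0.0011]
tip [ 0.5919 -0.0805  0.1341] [0.0002 0.0002]
```

```bash
python3 - <<'E'
from h import *
y=1.664
bot.set_gripper(.5,grasp_force=40)
bot.move_linear([.4917,.2788,.15],speed=.35,rotation=q(y))
print(bot.move_linear([.4917,.2788,.0433],speed=.12,until_force=10))
bot.set_gripper(0); print(bot.read_gripper_width(),bot.read_finger_force(),bot.read_ft_force())
bot.move_linear([.4917,.2788,.16],speed=.12)
bot.move_linear([.5737,.0190,.16],speed=.3,rotation=q(.184+np.pi/2))
c=shot("s1"); print(bot.read_gripper_width(),bot.read_ft_force(),bot.read_position(),bot.read_clock())
bot.camera("top"); i=bot.camera("scene")
for n in("scene",): 
    cv2.imwrite("pics/sc1.png",i[:,:,::-1])
a=cv2.imread("pics/s1.png"); b=i[:,:,::-1][120:330,180:390]
cv2.imwrite("pics/m1.png",np.hstack([cv2.resize(a[40:400,160:400],(380,570),interpolation=3),cv2.resize(b,(420,570),interpolation=3)]))
E
```

```text
False
0.11378575683521278 40.02480626106262 [-0.03717568 -0.21696969  5.30179351]
0.11037401863746689 [ 3.45235723e-04  7.94906961e-02 -6.68516121e-01] [0.5729785  0.02039647 0.15972584] 9.5583
```

View pics/m1.png

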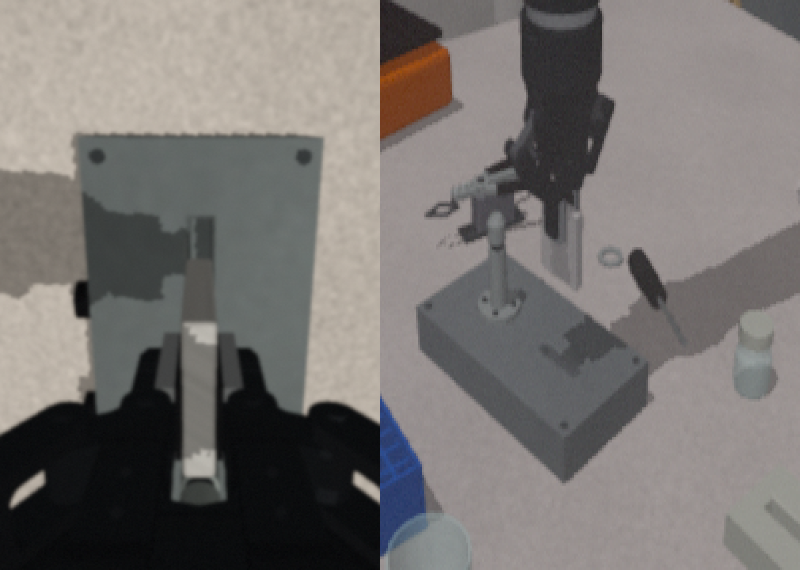

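Plate is held upright over the slot, aligned with it (upper edge at crop rows 322–478, slot visible ahead at col 201). Next I'll check its offset in the hand and insert it.

```bash
python3 - <<'E'
from h import *
T=np.load("pics/s1.npy"); c=cam("wrist",T)
P=lambda x,y:(160+x*240/380,40+y*360/570)
z=T[2,3]+.0287
a=onz(c,P(199,322),z);b=onz(c,P(199,478),z); Ti=np.linalg.inv(T)
for w in(a,b,(a+b)/2): print((Ti@np.r_[w,1])[:3].round(4))
# slot far end edges
for p in((190,216),(214,216)): print(onz(c,P(*p),.045).round(4))
th=.184;s=np.array([.5737,.019]);R=np.array([[np.cos(th),-np.sin(th)],[np.sin(th),np.cos(th)]])
print("pred",s+R@[-.00625,.02625],s+R@[.00625,.02625],bot.read_position(),bot.read_tool_rot(),q(th+np.pi/2))
E
```

```text
[ 0.0248 -0.0006 -0.0287]
[-0.0251 -0.0006 -0.0287]
[-0.0002 -0.0006 -0.0287]
[0.5627 0.0449 0.045 ]
[0.5758 0.0474 0.045 ]
pred [0.56275271 0.04366337] [0.57504171 0.04595041] [0.57319269 0.0205774  0.15995414] [-2.60991451e-04  6.38265030e-01  7.69816656e-01 -1.06238162e-05] [np.float64(0.0), np.float64(0.6391543219489427), np.float64(0.7690785088233757), np.float64(0.0)]
```

```bash
cat >> h.py <<'E'
def fine(t,yaw,n=2,speed=.05):
    t=np.array(t,float); cmd=t.copy()
    for _ in range(n):
        bot.move_linear(list(cmd),speed=speed,rotation=q(yaw)); bot.wait(.15)
        e=t-bot.read_position(); cmd=cmd+e
        if np.abs(e).max()<.0003: break
    return cmd,e
E
python3 - <<'E'
from h import *
y=.184+np.pi/2
cmd,e=fine([.5737,.0190,.09],y,3,.12); print(cmd,e)
f=bot.move_linear([cmd[0],cmd[1],.070],speed=.04,until_force=8); print(f,bot.read_position(),bot.read_ft_force())
if not f:
    f=bot.move_linear([cmd[0],cmd[1],.0485],speed=.03,until_force=12); print(f,bot.read_position(),bot.read_ft_force(),bot.read_moment())
print(bot.read_gripper_width(),bot.read_clock())
E
```

```text
[0.57369736 0.0189853  0.09001914] [ 2.67216618e-05 -5.93281319e-05  1.40189299e-04]
False [0.57367086 0.01899273 0.06984487] [ 0.29731365 -0.02132468 -1.15113677]
True [0.57354715 0.01901688 0.05107743] [-0.95818206 -0.14789615  5.82322084] [-0.03806487  0.18959788 -0.0048846 ]
0.10599642505691131 12.6083
```

```bash
python3 - <<'E'
from h import *
p=bot.read_position()
f=bot.move_linear([p[0],p[1],.0475],speed=.02,until_force=15); print(f,bot.read_position(),bot.read_ft_force())
bot.set_gripper(.5); bot.wait(.2); print(bot.read_ft_force())
bot.move_linear([p[0],p[1],.15],speed=.2)
p=bot.read_position(); bot.move_linear([p[0],p[1]-.0,.19],speed=.2); shot("s2"); im=bot.camera("scene")
# on to the pliers
bot.set_gripper(1.0)
bot.move_pose([.42,-.262,.20],q(-.06)); shot("l1")
bot.move_linear([.46,-.262,.20],speed=.2); shot("l2"); print(bot.read_clock())
a=cv2.imread("pics/s2.png")[60:360,160:360];b=im[:,:,::-1][180:300,200:320]
cv2.imwrite("pics/m2.png",np.hstack([cv2.resize(a,(380,570),interpolation=3),cv2.resize(b,(420,570),interpolation=3)]))
for n in("l1","l2"):
    c=cam("wrist",np.load(f"pics/{n}.npy")); print(n,proj(c,[.504,-.267,.057]).round(),proj(c,[.432,-.262,.057]).round(),proj(c,[.577,-.27,.05]).round())
cv2.imwrite("pics/m3.png",np.hstack([cv2.resize(cv2.imread(f"pics/{n}.png")[:400,190:390],(400,800),interpolation=3)[:600] for n in("l1","l2")]))
E
```

```text
True [0.57392045 0.01904629 0.05101288] [-2.0062688   0.40469094  6.07872657]
[-0.60698092  0.2320905  -0.06724802]
16.7
l1 [285. 108.] [284. 185.] [284.  19.]
l2 [289. 153.] [287. 224.] [287.  70.]
```

View pics/m2.png

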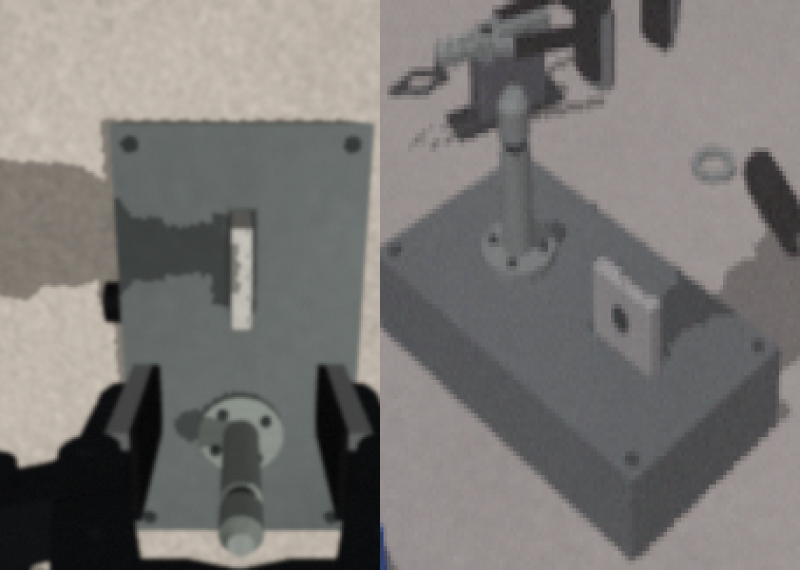

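View pics/m3.png

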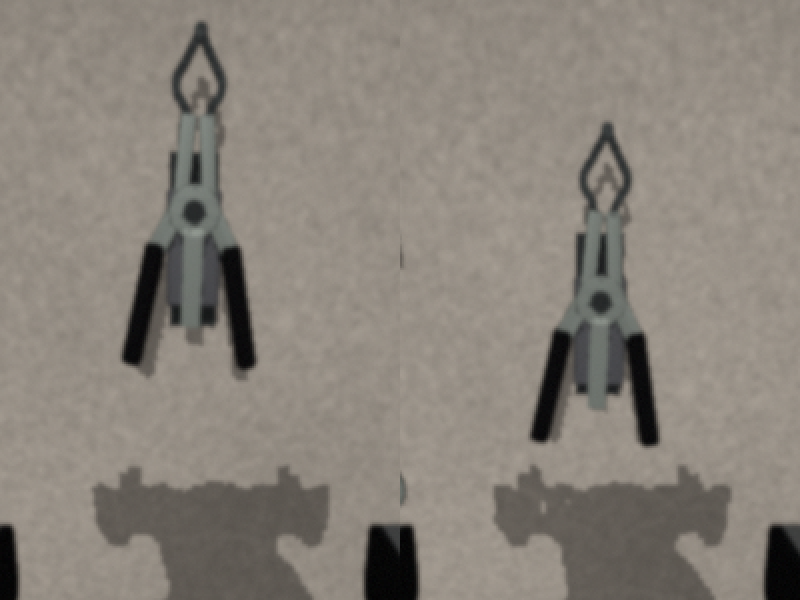

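Plate is seated in the slot with the mark showing just above the drive. The pliers are clear in both views: pivot (287,106)/(290,151), handle ends and ring eye visible.

```bash
python3 - <<'E'
from h import *
C=[cam("wrist",np.load(f"pics/{n}.npy")) for n in("l1","l2")]
O={"piv":((194,212),(200,302)),"hLe":((132,362),(140,440)),"hRe":((246,368),(249,443)),"hLf":((154,247),(161,333)),"hRf":((232,249),(236,336)),"eye":((201,28),(207,128)),"bar":((191,327),(198,408))}
for k,o in O.items():
    px=[(190+x/2,y/2) for x,y in o]
    X,r=tri(list(zip(C,px))); z=.048 if k=="eye" else .057
    print(k,X.round(4),np.round(r,4),[onz(c,p,z)[:2].round(4).tolist() for c,p in zip(C,px)])
c=cam("wrist",np.load("pics/s2.npy")); P=lambda x,y:(160+x/1.9,60+y/1.9)
for z in(.079,.085): print(z,[onz(c,P(*p),z)[:2].round(4) for p in((243,228),(242,329))],)
print(bot.read_position(),bot.read_clock())
E
```

```text
piv [ 0.5054 -0.2686  0.0576] [0.0001 0.0001] [[0.5054, -0.2687], [0.5053, -0.2685]]
hLe [ 0.4379 -0.2344  0.057 ] [0. 0.] [[0.4379, -0.2344], [0.4379, -0.2344]]
hRe [ 0.4293 -0.2908  0.0462] [0.0002 0.0002] [[0.4316, -0.2901], [0.4331, -0.2897]]
hLf [ 0.4912 -0.2489  0.0536] [0.0002 0.0002] [[0.4912, -0.2493], [0.4917, -0.2489]]
hRf [ 0.4882 -0.2852  0.0573] [0.0002 0.0002] [[0.4882, -0.2853], [0.4882, -0.285]]
eye [ 0.5826 -0.2761  0.0417] [0.0001 0.0001] [[0.5807, -0.2761], [0.5816, -0.2758]]
bar [ 0.4535 -0.2645  0.0582] [0.0002 0.0002] [[0.4533, -0.2642], [0.4531, -0.2647]]
0.079 [array([0.571 , 0.0426]), array([ 0.5796, -0.006 ])]
0.085 [array([0.5707, 0.0437]), array([ 0.5792, -0.0037])]
[ 0.46012805 -0.26101492  0.19958724] 16.7
```

```bash
python3 - <<'E'
from h import *
y=-.092
cmd,e=fine([.4606,-.2645,.10],y,2,.2); print(cmd,e)
d=lambda w:76*(1-np.sqrt(1-(w/2/76)**2))/1000
zt=lambda w:.051-.0187-d(w)
off=cmd[2]-.10
print(bot.move_linear([cmd[0],cmd[1],zt(58)+off],speed=.1,until_force=8),bot.read_position())
bot.set_gripper(58/85,grasp_force=60); print(bot.read_gripper_width())
for w in(52,46,41):
    bot.set_gripper(w/85); bot.move_linear([cmd[0],cmd[1],zt(w)+off],speed=.05)
bot.set_gripper(0,grasp_force=60); bot.wait(.1)
print(bot.read_gripper_width()*85,bot.read_finger_force(),bot.read_ft_force(),bot.read_position(),bot.read_moment())
bot.move_linear([cmd[0],cmd[1],.09],speed=.08); bot.wait(.2)
print(bot.read_gripper_width()*85,bot.read_ft_force(),bot.read_moment(),bot.read_clock())
shot("g1"); i=bot.camera("scene")
cv2.imwrite("pics/m4.png",np.hstack([cv2.resize(cv2.imread("pics/g1.png")[60:360,180:380],(400,600),interpolation=3),cv2.resize(i[:,:,::-1][110:260,190:290],(400,600),interpolation=3)]))
E
```

```text
[ 0.46055563 -0.26447383  0.09985012] [ 0.00093172 -0.00077461  0.00145753]
False [ 0.46088463 -0.26471979  0.02677806]
0.6773609202490194
34.17498109672416 59.50828492641449 [-2.83121626  1.17385489  5.88967308] [ 0.46042897 -0.26439007  0.02972925] [0.30234217 0.54988267 0.02926023]
34.4938709826732 [ 0.23911932  0.10474713 -1.80880856] [-0.00701535  0.05481055  0.00027007] 22.025
```

View pics/m4.png

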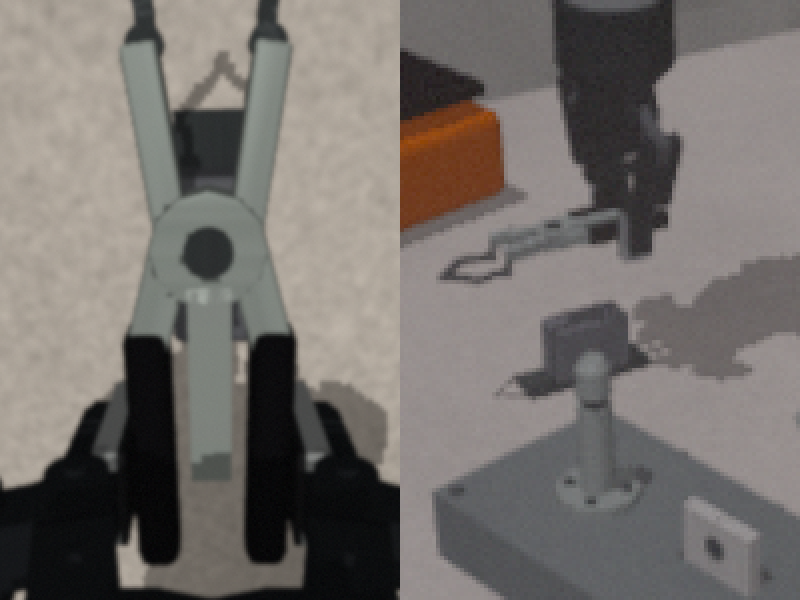

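Pliers are held with the handles parallel, so fully squeezed; the scene view shows them roughly level. Next stop is a hover above the spindle to measure ring against spindle.

```bash
python3 - <<'E'
from h import *
y=-.092
p=bot.read_position()
bot.move_linear([p[0],p[1],.165],speed=.2)
cmd,e=fine([.4931-.035,-.071,.165],y,2,.2); print(cmd,e)
c=shot("r1"); s=bot.camera("scene"); cv2.imwrite("pics/rs.png",s[:,:,::-1]); sc=cam("scene")
t=bot.read_position(); print(t,bot.read_gripper_width(),bot.read_ft_force(),bot.read_clock())
D=np.array([np.cos(y),np.sin(y),0])
rp=t+D*.099+[0,0,.0098]; print("ring px",proj(c,rp),proj(sc,rp),"eye",proj(c,rp+.026*D),"tip",proj(c,[.5917,-.0801,.136]),proj(sc,[.5917,-.0801,.136]))
u,v=proj(sc,rp).astype(int)
cv2.imwrite("pics/m5.png",np.hstack([cv2.resize(cv2.imread("pics/r1.png")[0:150,210:360],(400,400),interpolation=3),cv2.resize(s[:,:,::-1][v-40:v+40,u-40:u+40],(400,400),interpolation=3)])); print(u,v)
E
```

```text
[ 0.45810419 -0.07087783  0.16499928] [ 1.08541892e-04 -7.56653184e-04 -7.40092582e-05]
[ 0.45798616 -0.0701547   0.16507857] 0.4065925815405668 [ 0.55066564 -0.0994328  -1.78520513] 24.4167
ring px [284.10268218  54.46059185] [250.59753975 179.17131602] eye [284.00347909 -21.44659629] tip [279.46289816  -7.67195557] [237.20739299 199.03629308]
250 179
```

View pics/m5.png

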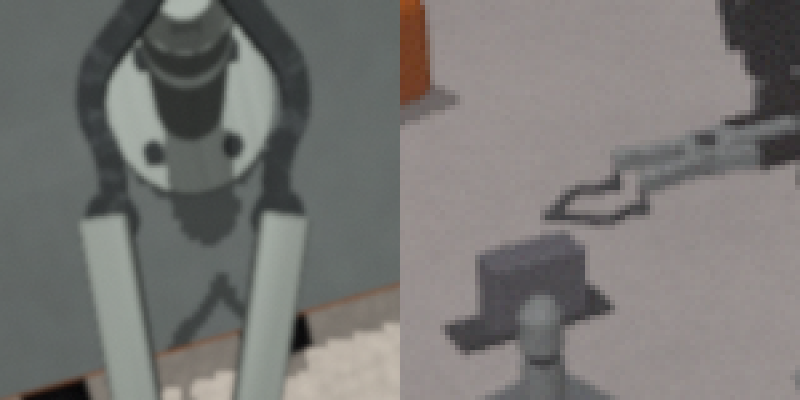

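```bash
python3 - <<'E'
from h import *
T=np.load("pics/r1.npy"); c=cam("wrist",T); sc=cam("scene"); Ti=np.linalg.inv(T)
P=lambda x,y:(210+x*150/400,y*150/400)
for zo in(.0098,.006):
  print("zo",zo)
  for n,p in dict(wLo=(78,97),wLi=(107,97),wRi=(278,97),wRo=(310,97),mLi=(120,160),mRi=(268,160),lugL=(110,203),lugR=(275,200),jawL=(105,215),jawR=(283,213),topLi=(160,8),topRi=(228,8)).items():
    print(n,(Ti@np.r_[onz(c,P(*p),T[2,3]+zo),1])[:3].round(4))
  e=np.array([.099+.026,0,-zo]); 
  for n,v in dict(eye=(.125,0),ring=(.099,0),lugL=(.083,-.015),lugR=(.083,.015)).items():
    print(n,proj(sc,(T@[*v,-zo,1])[:3]).round(1))
for r in(.0213+.006,): 
  # pivot / tool tail top face in g1 relative
  T=np.load("pics/g1.npy"); c=cam("wrist",T); Ti=np.linalg.inv(T); G=lambda x,y:(180+x/2,60+y/2)
  for n,p in dict(piv=(209,252),jL=(140,42),jR=(273,42),hLf=(148,336),hRf=(272,336),hLe=(160,560),hRe=(265,560),padL=(122,425)).items(): print(n,(Ti@np.r_[onz(c,G(*p),T[2,3]+r),1])[:3].round(4))
E
```

```text
zo 0.0098
wLo [ 0.1055 -0.018  -0.0098]
wLi [ 0.1055 -0.0137 -0.0098]
wRi [ 0.1055  0.0119 -0.0098]
wRo [ 0.1055  0.0167 -0.0098]
mLi [ 0.097  -0.012  -0.0098]
mRi [ 0.097   0.0106 -0.0098]
lugL [ 0.0909 -0.0137 -0.0098]
lugR [ 0.0913  0.0119 -0.0098]
jawL [ 0.0892 -0.0145 -0.0098]
jawR [ 0.0895  0.0132 -0.0098]
topLi [ 0.117  -0.0056 -0.0098]
topRi [ 0.117   0.0043 -0.0098]
eye [239.8 181.9]
ring [250.6 179.2]
lugL [260.3 180.3]
lugR [253.9 174.8]
zo 0.006
wLo [ 0.1064 -0.0185 -0.006 ]
wLi [ 0.1064 -0.0141 -0.006 ]
wRi [ 0.1064  0.0123 -0.006 ]
wRo [ 0.1064  0.0172 -0.006 ]
mLi [ 0.0976 -0.0123 -0.006 ]
mRi [ 0.0976  0.0109 -0.006 ]
lugL [ 0.0914 -0.0141 -0.006 ]
lugR [ 0.0918  0.0122 -0.006 ]
jawL [ 0.0896 -0.015  -0.006 ]
jawR [ 0.0899  0.0135 -0.006 ]
topLi [ 0.1182 -0.0057 -0.006 ]
topRi [ 0.1182  0.0044 -0.006 ]
eye [239.8 183.4]
ring [250.6 180.7]
lugL [260.3 181.9]
lugR [254.  176.3]
piv [ 0.0484  0.     -0.0273]
jL [ 0.0871 -0.0124 -0.0274]
jR [ 0.0871  0.0116 -0.0274]
hLf [ 0.0305 -0.0127 -0.0273]
hRf [ 0.0305  0.0132 -0.0273]
hLe [-0.0259 -0.0116 -0.0273]
hRe [-0.0259  0.0132 -0.0273]
padL [ 0.0098 -0.019  -0.0273]
```

```bash
python3 - <<'E'
from h import *
T=np.load("pics/r1.npy"); c=cam("wrist",T); Ti=np.linalg.inv(T)
P=lambda x,y:(210+x*150/400,y*150/400)
L,R,B=[onz(c,P(*p),.051) for p in((104,106),(280,102),(192,192))]
for n,v in(("L",L),("R",R),("B",B)): print(n,v.round(4),(Ti@np.r_[v,1])[:2].round(4))
x,y=(Ti@np.r_[B,1])[0]+.024,((Ti@np.r_[L,1])[1]+(Ti@np.r_[R,1])[1])/2
w=T@[x,y,0,1]; print("axis from flange",w[:2], np.linalg.norm(L-R))
# ring outer contour from rows
g=cv2.cvtColor(cv2.imread("pics/r1.png"),cv2.COLOR_BGR2GRAY).astype(float)
for r in range(0,80,4):
    row=g[r]; th=(row[215:235].mean()+40)/2
    l=next((i for i in range(225,284) if row[i]<th),None); rr=next((i for i in range(345,284,-1) if row[i]<th),None)
    if l and rr:
        a,b=[(Ti@np.r_[onz(c,(k,r),T[2,3]+.0098),1]) for k in(l-.5,rr+.5)]; print(r,l,rr,a[:2].round(4),b[:2].round(4),round(1e3*(b[1]-a[1]),1),[int(v) for v in row[l:l+20:2]])
E
```

```text
L [ 0.5924 -0.055   0.051 ] [ 0.1324 -0.0276]
R [ 0.5887 -0.1058  0.051 ] [0.1334 0.0233]
B [ 0.5673 -0.0782  0.051 ] [ 0.1096 -0.0022]
axis from flange [ 0.59121578 -0.08043617] 0.05090394024986935
0 257 307 [ 0.118  -0.0108] [0.118 0.009] 19.7 [60, 55, 56, 57, 57, 55, 45, 93, 163, 175]
4 254 310 [ 0.1166 -0.012 ] [0.1166 0.0102] 22.1 [71, 63, 58, 57, 55, 57, 46, 44, 99, 152]
8 251 313 [ 0.1153 -0.0132] [0.1153 0.0114] 24.5 [65, 56, 60, 62, 63, 56, 48, 37, 68, 80]
12 248 316 [ 0.1139 -0.0144] [0.1139 0.0126] 27.0 [64, 55, 55, 57, 58, 56, 50, 36, 65, 79]
16 246 319 [ 0.1126 -0.0152] [0.1126 0.0138] 29.0 [62, 58, 57, 58, 59, 56, 42, 81, 102, 58]
20 243 322 [ 0.1112 -0.0165] [0.1112 0.015 ] 31.5 [69, 71, 70, 65, 61, 52, 45, 103, 125, 63]
24 241 323 [ 0.1098 -0.0173] [0.1098 0.0155] 32.8 [66, 60, 61, 61, 65, 60, 67, 139, 170, 155]
28 240 324 [ 0.1084 -0.0178] [0.1084 0.0159] 33.7 [70, 67, 69, 68, 67, 59, 128, 167, 170, 171]
32 240 325 [ 0.107  -0.0178] [0.107  0.0164] 34.2 [59, 59, 58, 56, 53, 111, 170, 172, 169, 170]
36 239 325 [ 0.1056 -0.0183] [0.1056 0.0164] 34.7 [66, 55, 55, 55, 54
[... 273 characters left out ...]
7, 61, 61, 64, 107, 160, 170, 170, 169]
52 243 321 [ 0.0999 -0.017 ] [0.0999 0.015 ] 32.0 [71, 70, 65, 66, 71, 109, 161, 172, 171, 169]
56 245 319 [ 0.0984 -0.0162] [0.0984 0.0143] 30.5 [66, 60, 62, 65, 66, 120, 166, 169, 167, 136]
60 246 318 [ 0.097  -0.0159] [0.097  0.0139] 29.8 [67, 54, 56, 57, 58, 82, 141, 166, 166, 132]
64 247 317 [ 0.0955 -0.0155] [0.0955 0.0135] 29.1 [73, 67, 67, 63, 61, 83, 96, 124, 158, 165]
68 248 317 [ 0.094  -0.0151] [0.094  0.0136] 28.7 [63, 60, 62, 60, 59, 95, 102, 82, 86, 117]
72 248 318 [ 0.0925 -0.0152] [0.0925 0.0141] 29.3 [63, 58, 58, 66, 68, 91, 106, 105, 106, 101]
76 244 322 [ 0.091  -0.0169] [0.091  0.0158] 32.7 [64, 56, 54, 58, 68, 65, 63, 62, 88, 102]
```

```bash
python3 - <<'E'
from h import *
y=-.092; t=[.4885,-.0715]
cmd,e=fine([*t,.16],y,3,.1); print(cmd,e,bot.read_ft_force())
f=bot.move_linear([cmd[0],cmd[1],.120],speed=.05,until_force=3); print(f,bot.read_position(),bot.read_ft_force())
if not f:
    f=bot.move_linear([cmd[0],cmd[1],.113],speed=.02,until_force=3); print(f,bot.read_position(),bot.read_ft_force())
bot.wait(.2)
print(bot.read_position(),bot.read_ft_force(),bot.read_moment(),bot.read_gripper_width()*85,bot.read_clock())
s=bot.camera("scene");cv2.imwrite("pics/rs2.png",s[:,:,::-1]); shot("r2")
E
```

```text
[ 0.48848572 -0.0715118   0.16001344] [-6.83309042e-05 -3.93529164e-05  8.42750278e-05] [ 0.20969935  0.60313474 -2.03567281]
False [ 0.48874305 -0.07159488  0.1202016 ] [-1.04859643  0.3447029  -1.12587329]
False [ 0.48835779 -0.07149641  0.11289492] [-0.05035885 -0.22755648 -2.83565905]
[ 0.48854596 -0.0715384   0.11306683] [-0.40496864  0.26460551 -2.74033404] [-0.0011792   0.10682361 -0.01958152] 34.74163269862076 27.475
```

```bash
python3 - <<'E'
from h import *
y=-.092; X=np.array([np.cos(y),np.sin(y),0]); Y=np.array([np.sin(y),-np.cos(y),0])
c=np.array([.48849,-.07151,.1130])
def probe(d,c):
    bot.wait(.15); f0=np.mean([bot.read_ft_force() for _ in range(3)],0)
    f=bot.move_linear(list(c+d*.005),speed=.012,until_force=2.5)
    p=bot.read_position(); f1=bot.read_ft_force(); bot.move_linear(list(c),speed=.03)
    print(f,round(float((p-c)@d)*1e3,2),(f1-f0).round(1)); return float((p-c)@d)
for D in(Y,X):
    a=probe(D,c);b=probe(-D,c); c=c+D*(a-b)/2
bot.move_linear(list(c),speed=.03); bot.wait(.2); print(c,bot.read_position(),bot.read_ft_force(),bot.read_gripper_width()*85,bot.read_clock())
E
```

```text
True 2.2 [-0.5  0.3  0.8]
True 3.57 [-0.  -1.2  1.2]
False 5.0 [-0.5  0.5 -0.4]
False 4.59 [ 2.5 -0.  -0.7]
[ 0.48875643 -0.07084875  0.113     ] [ 0.48868901 -0.07084927  0.11301214] [-1.06798677 -0.05187249 -2.5903113 ] 34.68272534039998 31.675
```

```bash
python3 - <<'E'
from h import *
y=-.092; Y=np.array([np.sin(y),-np.cos(y),0]); Z=np.array([0,0,1.])
c=np.array([.4887,-.0711,.1002])
f=bot.move_linear(list(c),speed=.02,until_force=4); print(f,bot.read_position(),bot.read_ft_force())
if not f:
    o=c+Y*.0038
    f=bot.move_linear(list(o),speed=.02,until_force=3); bot.wait(.2); p=bot.read_position(); F0=np.mean([bot.read_ft_force() for _ in range(5)],0); print("side",f,p,F0)
    o=p.copy()
    for d in(Z,-Z):
        f=bot.move_linear(list(o+d*.004),speed=.01,until_force=3.5); bot.wait(.05); p=bot.read_position(); F=np.mean([bot.read_ft_force() for _ in range(5)],0)
        print(f,((p-o)*1e3).round(2),(F-F0).round(1)); bot.move_linear(list(o),speed=.03); bot.wait(.1)
bot.move_linear(list(c),speed=.03); bot.wait(.2); print(bot.read_position(),bot.read_ft_force(),bot.read_moment(),bot.read_gripper_width()*85,bot.read_clock())
E
```

```text
False [ 0.48874678 -0.07110801  0.10021831] [ 0.38293933  0.83511481 -2.8430094 ]
side False [ 0.48835361 -0.07486523  0.10022099] [-0.07550561  0.1334956  -1.79923446]
False [-0.06  0.04  3.84] [ 1.  -0.  -3.5]
False [ 0.14 -0.05 -3.82] [-0.3 -0.   2. ]
[ 0.48869805 -0.07109069  0.10017417] [ 0.36318719 -0.45854122 -2.78969318] [ 0.04184159  0.0470398  -0.02008194] 34.37053843440524 35.45
```

```bash
python3 - <<'E'
from h import *
bot.move_linear([.4887,-.0711,.0998],speed=.02); bot.wait(.3)
print(bot.read_position(),bot.read_tool_rot(),np.mean([bot.read_ft_force() for _ in range(5)],0),bot.read_moment(),bot.read_finger_force())
shot("f1"); s=bot.camera("scene"); sc=cam("scene"); T=np.load("pics/f1.npy")
for n,v in dict(eye=(.1292,-.0008),ring=(.1032,-.0008)).items(): print(n,proj(sc,(T@[*v,-.0098,1])[:3]).round(1))
print(bot.read_clock())
cv2.imwrite("pics/m6.png",np.hstack([cv2.resize(cv2.imread("pics/f1.png")[0:150,210:360],(400,400),interpolation=3),cv2.resize(s[:,:,::-1][165:245,200:280],(400,400),interpolation=3)]))
E
```

```text
[ 0.48870841 -0.07111389  0.09980307] [-6.24924728e-04  9.98938264e-01 -4.59859530e-02 -2.69182935e-03] [-0.0628889   1.05487972 -2.78605182] [-0.0276544   0.0668332  -0.02416663] 60.4120659828186
eye [227.1 212.7]
ring [237.8 209.6]
36.1
```

View pics/m6.png

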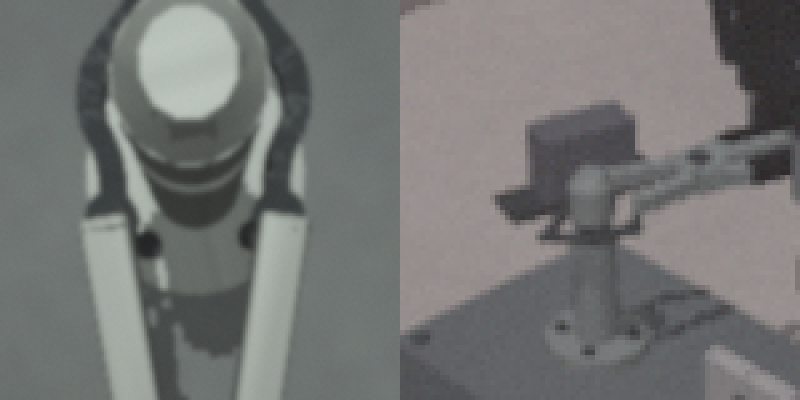

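The ring encircles the spindle at groove height, with handles parallel and pliers level. In the wrist view the jaws are unchanged from before, so nothing has slipped. Handing in.

```bash
python3 - <<'E'
from cell import bot
print(bot.close_job())
E
```

```text
the job is handed in; nothing more can be done
None
```

I handed the job in at about 36 s: the lock plate is home in the drive's slot, and the spread ring is held round the spindle at groove height with the handles squeezed and the pliers level; the hand-in returned no verdict, and I estimate the ring's centring is good to about 1 mm in height and 2 mm along the pliers.

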